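# Clamp a soft-leather shoe gently on the inclined rest

### The arm

A 6-joint arm with a two-finger parallel gripper is mounted at the origin on the work surface. World frame = base frame: x ahead of the robot, y to its left, z up, the work surface at z = 0. Lengths are in mm, angles in rad, forces in N, time in s.
With the tool pointing down it reaches from about 275 to 825 mm from the base axis. Payload 4.9 kg.
Tool frame: the origin (TCP) lies on the centre line of the jaws, within the pads' length; the fingertips stand 25 mm ahead of it and the grasp point (between the pads) lies 6 mm ahead of it (ctrl.tips_ahead is the distance from the TCP to the fingertips, in mm); z points along the fingers, y is the line along which they close (so a half turn about z gives the same grasp; the last joint's range is limited). The gripper opens to 85 mm and grips with 20 to 120 N. Pads are 22 mm wide; open, the fingers measure 114 mm over their backs; the gripper's body (76 mm by 85 mm) begins 54 mm behind the grasp point. The pads swing forward as they close: fully open they stand 13 mm farther back than shut.
Start: joints at [1.02, 0.326, -0.193, 1.052, 0, 1.437], TCP at [222.657, 502.934, 256.281] pointing down, gripper open.
Joint ranges: [-2.65, 2.65], [-0.97, 1.79], [-1.3, 1.35], [-1.93, 2.1], [-1.47, 1.37], [-3.14, 3.14]. Speed limits (rad/s): [2.57, 2.57, 3.14, 3.14, 3.14, 3.14].

### API

Orientations are given as a 3x3 rotation matrix whose columns are the frame's x, y, z axes.
In Python, from workcell import ctrl, optics, job_done gives the robot as it stands. The module is installed in compiled form; this text tells all that it offers.
- The arm moves only by the shell command python3 -m jog 'ROWS' [OPENING] [FORCE]. ROWS is JSON, one flat list of numbers, 6 for each row, row after row: the shift along the tool's x, y, z scaled (see below), then the turn, a rotation vector about the tool's x, y, z scaled (see below). A call has exactly 8 rows; each row is the pose to reach, as a shift and turn from the pose commanded when the call began, along the tool's axes at that moment, turning the shorter way round; what a row does not reach only later rows make up. The controller multiplies each number of a shift by 10 cm and each number of a turn by 2 pi rad. A row lasts 1/10 s, in which the tool goes at most 50 mm and 8.59 degrees, less where a joint would pass 70% of its speed; a pose out of reach is approached as far as the arm can. A call with a number of a shift or a turn outside -1 to 1 is refused whole. A call with a gripper value outside its range is refused whole. OPENING is the finger opening in mm, from 0 to 85.4, set as the call begins (- or left out, the last holds). The fingers move at their own pace and stop on an object; FORCE is the grip in N (left out, the last holds). Time passes only in rows, so rows that repeat a pose let the fingers close, or fill a call up. It gives the time, the measured TCP pose, the force, the opening and the grip force at its end, in the units of the state.
- ctrl.sense(): the state, without advancing time (a new reading comes with each control period).
- optics.camera(name): name is "scene" or "top"; returns a dict with "image" (384x512x3 uint8, red, green, blue), "depth" (384x512 float32, mm along the optical axis (not along the pixel's ray), 0 where there is no reading), "K" (3x3 intrinsics, pixels), "rvec" (rotation vector, rad) and "tvec" (3), from world to camera coordinates, as OpenCV has them. Camera axes: x right, y down, z forward; pixel columns grow to the right and rows downward; lengths in mm; the calibration is good to about 2 mm. A picture is of the moment at which its call begins.
- job_done(): hands the job in; it is judged then, once.
The state is a dict: "clock": time; "joint_positions": joint angles; "joint_vel": joint speeds; "effort": joint torques, N m; "ee_pos": TCP position; "tcp_rot": TCP orientation; "force": force on the tool from outside, world axes, zero at the start; "ft_torque": the same for the moment, N m; "finger_gap": finger opening in mm; "finger_force": force on a finger pad.
Only numpy, scipy, OpenCV 4.12 (cv2) and the standard library are available. Lean on these libraries where they do the work, as an engineer would, in place of code of your own. Each camera call takes 0.05 s, during which the arm holds its last target. There are 200 camera calls.

### The job

Pick up the black shoe by its green last, without touching the soft black leather with the fingers, and set it down gently on the inclined rest, sole flat and pointing down the slope, toe home against the steel toe stop at the lower end, and let go of it. Then draw the heel clamp (red handle) down the slope until the yellow sprung pad bears on the heel and is pressed in about half its travel, never jamming it hard, and leave it so. Leave the polish jar, the hammer and the bare green last where they are.

Things in the scene. Friction and masses are not known exactly. Their poses are not given: they have to be found in the camera images.
- shoe: Child's black leather shoe on its green last, 182 long, 105 high, 0.4 kg (balanced near the last), standing on its flat sole. Origin on the sole's underside; x to the toe, y left, z up. Toe tip at x=+95, back of heel at x=-87; heel 54 wide, ball 62. Hold it only by the green last: a block 56 long (x), 34 wide (y), centred at x=-45, y=0, standing out of the leather from z=62 to z=105.
- leather: The black leather part and sole of the shoe, fixed to it; same origin and axes as shoe. Everything of the shoe below z = 62. Soft and freshly polished: the fingers must not touch it.
- last_top (a point): Centre of the top face of the shoe's green last (x = -45, z = 105 of the shoe); same axes as the shoe.
- toe_tip (a point): Foremost point of the shoe's toe (x = +95, z = 16 of the shoe); same axes as the shoe.
- rest: Inclined shoe rest: fixed teal plate 320x120, cork in the middle, sloping 25 degrees, high end toward the robot. Origin on its upper face, 72 above the table; x down the slope, z square to the plate. A shoe that is home has its origin and axes on these: toe against the steel toe stop (face at x=+95, 32 high), between flared cheeks 28 high, 67 apart at the stop, 85 at their mouth (x=+50).
- clamp (a joint): Heel clamp slide along the rest, in m: 0 at the top of the slope, grows as the clamp moves down toward the shoe, at most 0.065. A stiff slide (about 9 N) that stays where it is left. With a shoe home, the pad first meets the heel at 0.042.
- handle (a point): Centre of the top of the clamp's red upright handle: 22 (along the slope) x 30 (across), 62 high, on a dark carriage (30 x 50) whose top is 30 above the plate; handle top 92 above the plate. Axes as rest. Moves with the clamp; 40 uphill of the free pad's face.
- pad (a joint): How far the yellow pad is pressed in against its spring, in m: 0 free, 0.016 fully in. About 0.5 N per mm, so about 4 N at half travel.
- pad_block: The yellow sprung pad (12 thick, 50 wide, 34 high) on the downhill side of the clamp. Origin at the centre of the face that meets the heel, 19 above the plate. Axes as rest.
- polish: Bystander: polish jar, 64 across, 70 high; origin at the centre of its underside.
- hammer: Bystander: hammer 240 long lying along its x; origin under its middle.
- bare_last: Bystander: an all-green bare last, same shape and size as the shoe, no leather; origin and axes as for the shoe.
Mind the look-alikes: they are no part of the job. What is meant by the shoe is not blue or pink, and is the larger of those in its own colour.

How it is judged:
By the outcome, as a careful person would: the job done as asked, in the order asked, and still so for the second after the job is handed in, with the robot touching nothing.
It also fails if it takes over 58 s, if anything falls off the work surface, if the arm or the gripper's body presses on something with over 40 N, if the wrist force passes 120 N, or if a joint passes its speed limit or range.

## Working session

There is one attempt and no reset: what is moved stays moved. The work goes in short steps, Python scripts to look and compute and a shell command to move; the robot and the scene stay as the last step left them, time stands still between calls to the robot, and variables do not carry over. Pictures are saved under pics/ and viewed, at most 10 in all, crops included, and the job is handed in when it is done.

```bash
mkdir -p pics; cat > h.py <<'E'
import numpy as np,cv2
from workcell import ctrl,optics
def cam(n):
    c=optics.camera(n);R=cv2.Rodrigues(np.array(c["rvec"],float))[0];t=np.array(c["tvec"],float).ravel();c["R"]=R;c["t"]=t
    d=c["depth"];h,w=d.shape;u,v=np.meshgrid(np.arange(w),np.arange(h))
    r=np.stack([u,v,np.ones_like(u)],-1)@np.linalg.inv(c["K"]).T
    c["P"]=(r*d[...,None]-t)@R; c["C"]=-R.T@t; c["hsv"]=cv2.cvtColor(c["image"],cv2.COLOR_RGB2HSV)
    return c
def save(c,f): cv2.imwrite(f,cv2.cvtColor(c["image"],cv2.COLOR_RGB2BGR))
E
python3 - <<'E'
from h import *
import pickle
a=cam("top");b=cam("scene");pickle.dump((a,b),open("v0.pkl","wb"))
im=np.hstack([a["image"],b["image"]])
save(a,"pics/top0.png");save(b,"pics/scene0.png")
print(a["C"],b["C"],a["K"]); s=ctrl.sense();print(s["ee_pos"],s["tcp_rot"],s["clock"],s["finger_gap"])
E
```

```text
[ 487.79231696    2.56620982 1428.22853905] [1693.94001882  337.48897163  995.24267696] [[423.88639333   0.         262.2337661 ]
 [  0.         423.88639333 190.23870011]
 [  0.           0.           1.        ]]
[222.38897784 502.50789516 255.56612091] [[-9.14402817e-01  4.04804640e-01 -8.31360548e-04]
 [ 4.04805439e-01  9.14401832e-01 -1.35894149e-03]
 [ 2.10091788e-04 -1.57915920e-03 -9.99998731e-01]] 0.1 85.20635239104928
```

View pics/top0.png

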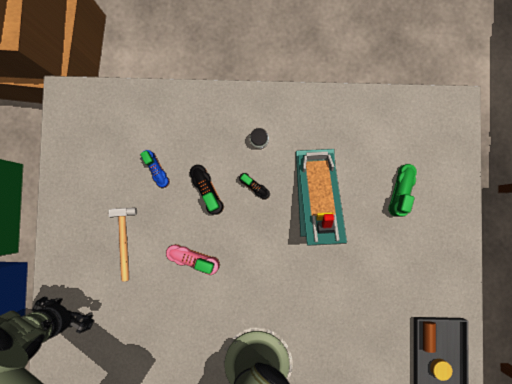

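View pics/scene0.png

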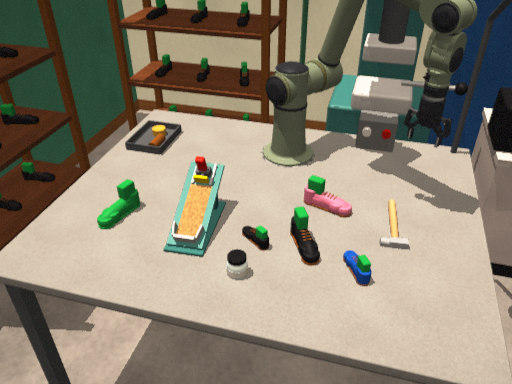

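The top view shows the large black shoe at about (207,190), with its last at (212,202) and its toe at (196,170). The rest is at (320,195) with the handle at (326,220). The small black decoy shoe is at (253,185), the jar at (258,138), and the bare last at (403,190).

```bash
python3 - <<'E'
from h import *
import pickle
a,b=pickle.load(open("v0.pkl","rb"))
def box(c,x0,x1,y0,y1,lo,hi,zlo,zhi):
    m=cv2.inRange(c["hsv"],lo,hi)>0;P=c["P"]
    w=np.zeros_like(m);w[y0:y1,x0:x1]=1
    return m&w&(c["depth"]>0)&(P[...,2]>zlo)&(P[...,2]<zhi)
def rect(p):
    r=cv2.minAreaRect(p[:,:2].astype(np.float32));return np.round(r[0],1),np.round(r[1],1),round(r[2],1)
def rays(c,m,z):
    v,u=np.nonzero(m);d=(np.stack([u,v,np.ones(len(u))],-1)@np.linalg.inv(c["K"]).T)@c["R"]
    return c["C"]+d*((z-c["C"][2])/d[:,2])[:,None]
P=a["P"]
m=box(a,190,225,160,216,(40,80,50),(85,255,255),50,130);z=P[m][:,2];print("last",m.sum(),np.percentile(z,[5,50,95]))
m2=m&(P[...,2]>98);print(rect(P[m2]),P[m2].mean(0),rect(rays(a,m2,105)))
mb=box(a,185,228,158,218,(0,0,0),(180,255,255),12,130);print("shoe",rect(P[mb]))
p=P[mb][:,:2];mu=p.mean(0);w,v=np.linalg.eigh(np.cov((p-mu).T));print("pca",mu,v[:,1],np.degrees(np.arctan2(*v[::-1,1])))
# scene last top
Q=b["P"];n=box(b,285,315,200,235,(40,80,50),(85,255,255),98,115);print("scene last",n.sum(),Q[n].mean(0),rect(Q[n]))
n=box(b,270,335,195,275,(0,0,0),(180,255,255),12,130);print("scene shoe",rect(Q[n]))
# rest: cork plane
for c,r,nm in((a,(295,350,145,250),"top"),(b,(160,230,155,255),"sc")):
    k=box(c,*r,(8,90,100),(22,255,255),20,200);q=c["P"][k]
    A=np.c_[q[:,:2],np.ones(len(q))];s=np.linalg.lstsq(A,q[:,2],rcond=None)[0];nn=np.array([-s[0],-s[1],1]);nn/=np.linalg.norm(nn)
    d=q-q.mean(0);print(nm,"cork",k.sum(),q.mean(0),"slope",np.degrees(np.arccos(nn[2])),"down yaw",np.degrees(np.arctan2(-s[1],-s[0])),"plane",s,rect(q))
    t=box(c,*r,(80,80,40),(100,255,200),-5,200);print("teal",rect(c["P"][t]),t.sum())
    h=box(c,*r,(0,180,120),(5,255,255),100,260);print("red",h.sum(),c["P"][h].mean(0),rect(c["P"][h][c["P"][h][:,2]>np.percentile(c["P"][h][:,2],90)-6]),np.percentile(c["P"][h][:,2],[50,95]))
E
```

```text
last 204 [ 83.77084851 102.8146656  108.00691437]
(array([526. , 155.3]), array([55. , 33.9]), 28.0) [525.52949882 154.92810995 103.47074779] (array([525.8, 154.8]), array([54.5, 33.4]), 28.0)
shoe (array([569.7, 177.4]), array([180.8,  61.1]), 31.2)
pca [567.47527154 175.01041652] [-0.86728562 -0.49781087] -150.14472637289583
scene last 126 [535.02549773 158.32688684 105.88220352] (array([530.9, 158.1]), array([54.7, 34.4]), 25.4)
scene shoe (array([492.1, 184.7]), array([119.3, 322.9]), 87.2)
top cork 1239 [ 579.59161269 -189.93510357   75.679197  ] slope 25.63367955566962 down yaw 1.7402315855230468 plane [-4.79621370e-01 -1.45719112e-02  3.50896003e+02] (array([ 580.4, -190.1]), array([183.8,  75.6]), 4.2)
teal (array([ 558.2, -190.4]), array([306.2, 126.2]), 3.8) 1639
red 61 [ 484.74518342 -196.03710798  219.65491756] (array([ 485.3, -196.1]), array([17.1, 26. ]), 1.2) [219.84683849 224.89707247]
sc cork 1128 [ 576.03075164 -190.09826899   81.30575123] slope 25.83429762891197 down yaw 2.2742259207757325 plane [-4.83776251e-01 -1.92124911e-02  3.56323487e+02] (array([ 566.3, -188.2]), array([206.9,  81.2]), 3.7)
teal (array([ 565. , -184.3]), array([305.4, 126.4]), 2.3) 873
red 41 [ 492.36702387 -192.42805128  219.68031567] (array([ 492. , -193.4]), array([19.1, 24.2]), 14.7) [220.53128316 224.81992728]
```

```bash
python3 - <<'E'
from h import *
import pickle
a,b=pickle.load(open("v0.pkl","rb"))
f=lambda c,x0,x1,y0,y1,s:cv2.resize(c["image"][y0:y1,x0:x1],None,fx=s,fy=s,interpolation=cv2.INTER_CUBIC)
A=f(a,290,355,140,250,5);B=f(b,160,232,150,255,5)
o=np.zeros((550,325+360+10,3),np.uint8);o[:550,:325]=A;o[:525,335:]=B
cv2.imwrite("pics/crop.png",o[...,::-1])
E
```

```text
(no output)
```

View pics/crop.png

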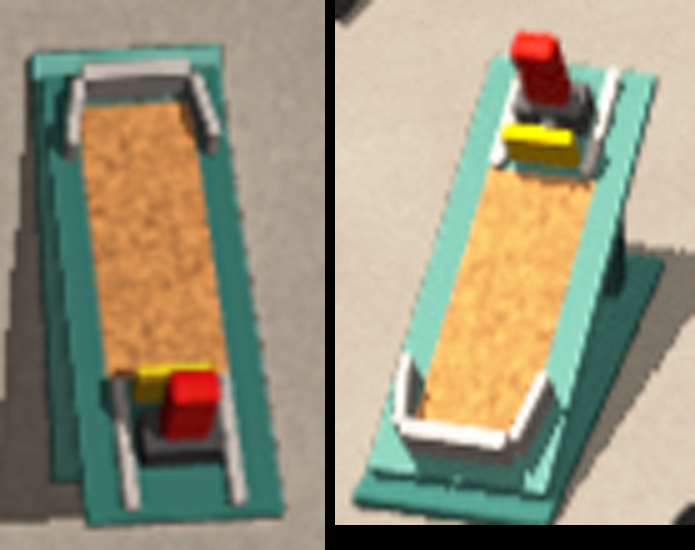

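The crop shows the toe stop's face meeting the cork near (136,105) in the left panel and its top inner edge near (137,80). The handle top is at about (195,385). I'll cast these points onto planes at their known heights.

```bash
python3 - <<'E'
from h import *
import pickle
a,b=pickle.load(open("v0.pkl","rb"))
def ray(c,u,v,z,ox,oy):
    u=(u+.5)/5-.5+ox;v=(v+.5)/5-.5+oy
    d=np.linalg.inv(c["K"])@[u,v,1]@c["R"];C=c["C"];return np.round(C+d*(z-C[2])/d[2],1)[:2]
s,co=np.sin(np.radians(25)),np.cos(np.radians(25))
Z=lambda x,z:72-x*s+z*co
T=lambda n,u,v,x,z,c=a,o=(290,140):print(n,ray(c,u,v,Z(x,z),*o),"origin dx",round(x*co+z*s,1))
T("base L",82,106,95,0);T("base R",190,103,95,0)
T("stop top L",84,80,95,32);T("stop top R",190,77,95,32)
T("plate upper L",90,524,-190,0);T("plate upper R",283,513,-190,0)
T("plate low R",222,45,130,0);T("plate low L",32,52,130,0)
T("handle near-edge L",162,438,-180,62);
for u,v in((174,374),(217,372),(217,402),(172,404)):T("handle top",u,v,-169,92)
S=(b,(160-67,150))
T("sc stop top L",402,432,95,32,*S);T("sc stop top R",505,437,95,32,*S)
for u,v in((513,38),(552,34),(560,54),(521,60)):T("sc handle top",u,v,-169,92,*S)
T("sc plate up L",492,57,-190,0,*S);T("sc plate up R",658,77,-190,0,*S)
E
```

```text
base L [ 669.4 -150.1] origin dx 86.1
base R [ 672.9 -221.8] origin dx 86.1
stop top L [ 682.7 -148. ] origin dx 99.6
stop top R [ 686.1 -217. ] origin dx 99.6
plate upper L [ 402.  -145.2] origin dx -172.2
plate upper R [ 410.8 -261. ] origin dx -172.2
plate low R [ 714.5 -245.3] origin dx 117.8
plate low L [ 707.1 -117.7] origin dx 117.8
handle near-edge L [ 455.6 -180.1] origin dx -136.9
handle top [ 492.4 -183.1] origin dx -114.3
handle top [ 494.  -207.5] origin dx -114.3
handle top [ 477.1 -207.6] origin dx -114.3
handle top [ 475.5 -182.1] origin dx -114.3
sc stop top L [ 703.9 -209.8] origin dx 99.6
sc stop top R [ 690.8 -146.3] origin dx 99.6
sc handle top [ 495.2 -206.2] origin dx -114.3
sc handle top [ 483.5 -183.6] origin dx -114.3
sc handle top [ 505.8 -169.5] origin dx -114.3
sc handle top [ 519.7 -190.9] origin dx -114.3
sc plate up L [ 407.6 -263.3] origin dx -172.2
sc plate up R [ 401.1 -141.9] origin dx -172.2
```

```bash
cat >> h.py <<'E'
from scipy.spatial.transform import Rotation as Ro
def Rt(yaw,pitch=0): # tool frame for a shoe frame at yaw, pitched toe-down by pitch (deg); tool x=-shoe x, y=shoe y, z=-shoe z
    return Ro.from_euler("zy",[yaw,pitch],degrees=True).as_matrix()@np.diag([-1,1,-1.])
def go(p,R):
    s=ctrl.sense();M=np.array(s["tcp_rot"])
    print("row",np.round(M.T@(np.array(p)-s["ee_pos"])/100,4),np.round(Ro.from_matrix(M.T@R).as_rotvec()/(2*np.pi),4),"clk",s["clock"])
REST=np.array([586,-189.7,72.]);RY=3.7
def rest(x,z,y=0):
    return REST+Ro.from_euler("zy",[RY,25],degrees=True).as_matrix()@np.array([x,y,z])
E
python3 -c "
from h import *
print(ctrl.tips_ahead)
go([527.5,155.5,170],Rt(28))"
```

```text
25.0
row [-4.1948 -1.9366  0.8578] [-2.000e-04 -1.000e-04 -1.441e-01] clk 0.1
```

```bash
for i in 1 2 3 4; do python3 -m jog '[-0.125,-0.058,0,0,0,0,-0.25,-0.116,0,0,0,0,-0.375,-0.174,0,0,0,0,-0.5,-0.232,0,0,0,0,-0.625,-0.29,0,0,0,0,-0.75,-0.348,0,0,0,0,-0.875,-0.406,0,0,0,0,-1,-0.464,0,0,0,0]' 85.4; done | tail -1
python3 -c "
from h import *
go([527.5,155.5,170],Rt(28))"
```

```text
finger_force: 0.0
row [-0.1836 -0.0818  0.8627] [ 0.      0.     -0.1441] clk 3.3
```

```bash
python3 -m jog '[-0.02,-0.01,0.1,0,0,-0.02,-0.04,-0.02,0.2,0,0,-0.04,-0.07,-0.03,0.3,0,0,-0.06,-0.1,-0.04,0.45,0,0,-0.08,-0.13,-0.06,0.6,0,0,-0.1,-0.16,-0.07,0.75,0,0,-0.123,-0.184,-0.082,0.86,0,0,-0.144,-0.184,-0.082,0.86,0,0,-0.144]' | tr '\n' ' '
python3 - <<'E'
from h import *
go([527.5,155.5,95],Rt(28))
c=cam("top");save(c,"pics/t1.png");s=cam("scene");
f=lambda c,x0,x1,y0,y1,k:cv2.resize(c["image"][y0:y1,x0:x1],None,fx=k,fy=k,interpolation=cv2.INTER_CUBIC)
o=np.hstack([f(c,165,265,140,240,4),f(s,260,360,165,265,4)]);cv2.imwrite("pics/c1.png",o[...,::-1])
print(ctrl.sense()["tcp_rot"])
E
```

```text
clock: 4.1 ee_pos: [526.2, 155.5, 168.7] tcp_rot: [[-0.884, -0.468, -0.003], [-0.468, 0.884, -0.001], [0.003, 0.001, -1.0]] force: [0.1, -0.0, 0.1] finger_gap: 85.2 finger_force: 0.0 row [-0.0135 -0.0071  0.7368] [ 0.0001 -0.0005 -0.0002] clk 4.1
[[-8.84666797e-01 -4.66223650e-01 -4.07411395e-04]
 [-4.66223695e-01  8.84666867e-01  1.76154969e-05]
 [ 3.52210601e-04  2.05528691e-04 -9.99999917e-01]]
```

View pics/c1.png

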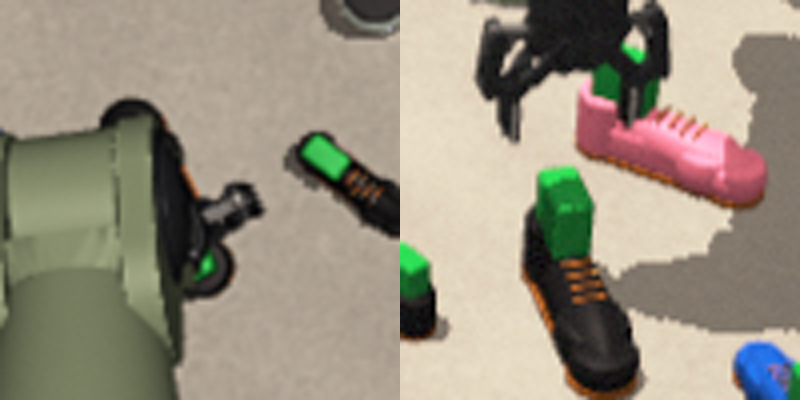

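The gripper hangs over the shoe's last, at (565,210) in the right panel, with its jaws on either side. I'll descend to TCP z ≈ 95 and close.

```bash
python3 -m jog '[0,0,0.1,0,0,0,0,0,0.2,0,0,0,0,0,0.3,0,0,0,0,0,0.4,0,0,0,0,0,0.5,0,0,0,0,0,0.6,0,0,0,0,0,0.68,0,0,0,0,0,0.735,0,0,0]' | tr '\n' ' '
python3 -m jog '[0,0,0,0,0,0,0,0,0,0,0,0,0,0,0,0,0,0,0,0,0,0,0,0,0,0,0,0,0,0,0,0,0,0,0,0,0,0,0,0,0,0,0,0,0,0,0,0]' 20 40 | tr '\n' ' '
python3 - <<'E'
from h import *
s=ctrl.sense();print(s["ee_pos"],s["finger_gap"],s["finger_force"])
s=cam("scene");
cv2.imwrite("pics/c2.png",cv2.resize(s["image"][165:265,260:360],None,fx=5,fy=5,interpolation=cv2.INTER_CUBIC)[...,::-1])
E
```

```text
clock: 5.0 ee_pos: [526.4, 156.3, 95.8] tcp_rot: [[-0.883, -0.469, -0.001], [-0.469, 0.883, -0.0], [0.001, 0.0, -1.0]] force: [0.6, -0.3, -1.0] finger_gap: 85.5 finger_force: 0.0 clock: 5.8 ee_pos: [527.2, 156.6, 97.4] tcp_rot: [[-0.883, -0.469, 0.001], [-0.469, 0.883, 0.0], [-0.001, -0.0, -1.0]] force: [-0.8, 0.8, 5.6] finger_gap: 33.3 finger_force: 41.3 [527.22245064 156.5662553   97.37438048] 33.31517291828723 41.33709669113159
```

View pics/c2.png

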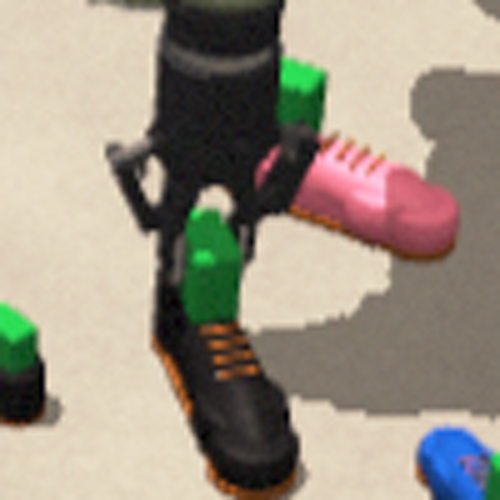

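The fingers hold only the green last (bottom of the jaws near (180,270), leather starting below (210,325)), at a 33 mm opening. Now I'll lift.

```bash
python3 -m jog '[0,0,-0.05,0,0,0,0,0,-0.15,0,0,0,0,0,-0.3,0,0,0,0,0,-0.45,0,0,0,0,0,-0.6,0,0,0,0,0,-0.75,0,0,0,0,0,-0.9,0,0,0,0,0,-1,0,0,0]' - 50| tr '\n' ' '
python3 - <<'E'
from h import *
print(Rt(28)[:,1])
go([527.5,155.5,240],Rt(RY)); print(rest(-53,142)); go(rest(-53,142),Rt(RY,25))
E
```

```text
clock: 6.65 ee_pos: [526.7, 156.3, 197.9] tcp_rot: [[-0.883, -0.469, 0.0], [-0.469, 0.883, -0.0], [-0.0, -0.0, -1.0]] force: [1.0, 0.1, -3.4] finger_gap: 33.4 finger_force: 50.3 [-0.46947156  0.88294759  0.        ]
row [-0.0033 -0.0104 -0.421 ] [-0.      0.      0.0674] clk 6.65
[ 598.0776023  -193.12021234  223.04778605]
row [ 1.0076 -3.4206 -0.2507] [-0.0191  0.0673  0.0663] clk 6.65
```

```bash
python3 -m jog '[0,0,-0.06,0,0,0.01,0,0,-0.12,0,0,0.02,0,0,-0.18,0,0,0.03,0,0,-0.24,0,0,0.04,0,0,-0.3,0,0,0.05,0,0,-0.36,0,0,0.06,0,0,-0.42,0,0,0.0674,0,0,-0.42,0,0,0.0674]' | tr '\n' ' '
for i in 1 2 3; do python3 -m jog '[-0.03,-0.12,0,0,0,0,-0.06,-0.24,0,0,0,0,-0.09,-0.36,0,0,0,0,-0.12,-0.48,0,0,0,0,-0.15,-0.6,0,0,0,0,-0.18,-0.72,0,0,0,0,-0.21,-0.86,0,0,0,0,-0.24,-1,0,0,0,0]' | tr '\n' ' '; done
python3 - <<'E'
from h import *
go(rest(-53,142),Rt(RY,25))
E
```

```text
clock: 7.45 ee_pos: [526.9, 156.3, 239.4] tcp_rot: [[-0.998, -0.065, 0.0], [-0.065, 0.998, 0.0], [-0.0, -0.0, -1.0]] force: [-0.4, 0.4, -3.8] finger_gap: 33.4 finger_force: 50.3 clock: 8.25 ee_pos: [557.5, 56.9, 238.8] tcp_rot: [[-0.998, -0.064, 0.0], [-0.064, 0.998, -0.0], [-0.0, -0.0, -1.0]] force: [0.3, 0.5, -4.3] finger_gap: 33.5 finger_force: 50.4 clock: 9.05 ee_pos: [587.9, -41.3, 238.8] tcp_rot: [[-0.998, -0.065, -0.0], [-0.065, 0.998, -0.0], [0.0, -0.0, -1.0]] force: [-0.1, -0.2, -3.4] finger_gap: 33.5 finger_force: 50.4 clock: 9.85 ee_pos: [618.3, -139.5, 238.8] tcp_rot: [[-0.998, -0.065, -0.0], [-0.065, 0.998, -0.0], [0.0, -0.0, -1.0]] force: [0.4, -0.8, -3.0] finger_gap: 33.2 finger_force: 50.4 row [ 0.2362 -0.5219  0.1571] [-0.0045  0.0693  0.    ] clk 9.85
```

```bash
sed -i 's/"zy"/"ZY"/' h.py; python3 - <<'E'
from h import *
print(rest(-53,142));go(rest(-53,142),Rt(RY,25))
E
```

```text
[ 597.95251481 -188.92706554  223.09447363]
row [ 0.2347 -0.48    0.1566] [-0.      0.0694  0.    ] clk 9.85
```

```bash
python3 -m jog '[0.03,-0.07,0,0,0.01,0,0.06,-0.14,0,0,0.02,0,0.09,-0.21,0,0,0.03,0,0.12,-0.28,0.03,0,0.04,0,0.15,-0.35,0.06,0,0.05,0,0.19,-0.42,0.1,0,0.06,0,0.235,-0.48,0.157,0,0.0694,0,0.235,-0.48,0.157,0,0.0694,0]' | tr '\n' ' '
python3 - <<'E'
from h import *
go(rest(-53,142),Rt(RY,25))
import pickle
a=cam("top");b=cam("scene");pickle.dump((a,b),open("v1.pkl","wb"))
f=lambda c,x0,x1,y0,y1,k:cv2.resize(c["image"][y0:y1,x0:x1],None,fx=k,fy=k,interpolation=cv2.INTER_CUBIC)
A=f(a,290,355,130,250,5);B=f(b,150,240,140,260,5)
cv2.imwrite("pics/c3.png",np.hstack([A,B])[...,::-1])
E
```

```text
clock: 10.65 ee_pos: [597.8, -188.8, 220.0] tcp_rot: [[-0.903, -0.063, -0.425], [-0.058, 0.998, -0.025], [0.425, 0.002, -0.905]] force: [-1.0, -0.1, -4.1] finger_gap: 33.4 finger_force: 50.7 row [ 0.0114 -0.0015 -0.0286] [ 0.0004 -0.0005 -0.    ] clk 10.65
```

View pics/c3.png

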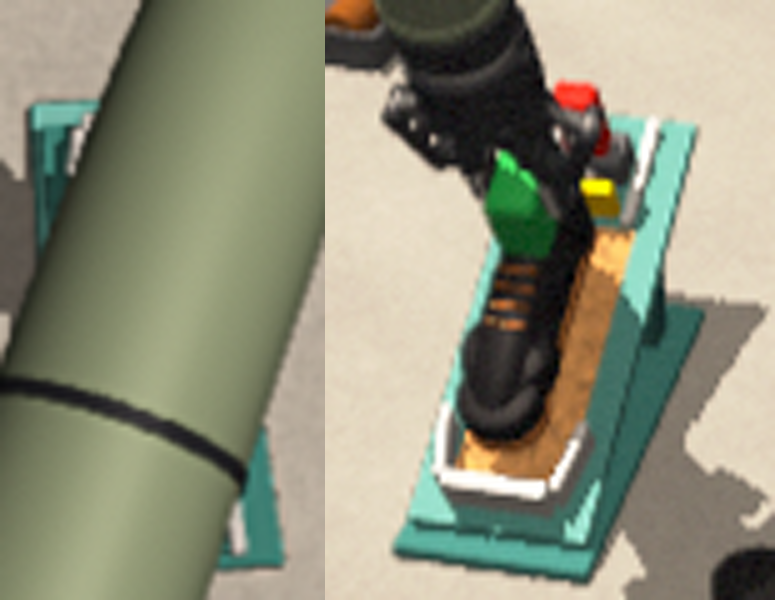

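The scene crop shows the tilted shoe above the cork, toe at about (500,430), with the stop rail at (495,480) and the yellow pad at (600,198). I'll check toe placement in the rest frame from depth.

```bash
python3 - <<'E'
from h import *
import pickle
a,b=pickle.load(open("v1.pkl","rb"))
M=Ro.from_euler("ZY",[RY,25],degrees=True).as_matrix()
q=(b["P"]-REST)@M; h=b["hsv"]; ok=b["depth"]>0
def st(n,m):
    p=q[m];print(n,m.sum(),"lo",np.percentile(p,3,axis=0).round(1),"med",np.median(p,axis=0).round(1),"hi",np.percentile(p,97,axis=0).round(1))
black=ok&(h[...,2]<60)&(abs(q[...,1])<60)&(q[...,2]>38)&(q[...,2]<95)&(q[...,0]>0)&(q[...,0]<130)
st("toe",black); print(q[black][:,0].max())
green=ok&(h[...,0]>45)&(h[...,0]<75)&(h[...,1]>120)&(abs(q[...,1])<60)&(q[...,2]>80)&(abs(q[...,0])<120);st("last",green)
w=ok&(h[...,1]<40)&(h[...,2]>150)&(q[...,2]>15)&(q[...,2]<45)&(q[...,0]>30)&(q[...,0]<120)&(abs(q[...,1])<60);st("cheek/stop",w)
ed=w&(abs(q[...,1])<25);st("stop",ed)
y=ok&(h[...,0]>22)&(h[...,0]<34)&(h[...,1]>150)&(abs(q[...,1])<40)&(q[...,0]<-60)&(q[...,2]>0);st("pad",y)
r=ok&((h[...,0]<6))&(h[...,1]>180)&(h[...,2]>100)&(abs(q[...,1])<40)&(q[...,0]<-60);st("handle",r)
c=ok&(h[...,0]>8)&(h[...,0]<20)&(h[...,1]>100)&(abs(q[...,1])<40)&(q[...,2]<15)&(q[...,2]>-15)&(abs(q[...,0])<90);st("cork",c)
a0,b0=pickle.load(open("v0.pkl","rb"))
for c in(a0,b0):
    q=(c["P"]-REST)@M;h=c["hsv"];ok=c["depth"]>0
    w=ok&(h[...,1]<40)&(h[...,2]>150)&(q[...,2]>15)&(q[...,2]<45)&(q[...,0]>30)&(q[...,0]<120)&(abs(q[...,1])<60);st("cheek/stop0",w);st("stop0",w&(abs(q[...,1])<25))
    y=ok&(h[...,0]>22)&(h[...,0]<34)&(h[...,1]>150)&(abs(q[...,1])<40)&(q[...,0]<-60)&(q[...,2]>0);st("pad0",y)
    r=ok&((h[...,0]<6))&(h[...,1]>180)&(h[...,2]>100)&(abs(q[...,1])<40)&(q[...,0]<-60);st("handle0",r)
    k=ok&(h[...,0]>8)&(h[...,0]<20)&(h[...,1]>100)&(abs(q[...,1])<40)&(abs(q[...,2])<15)&(abs(q[...,0])<90);st("cork0",k)
E
```

```text
toe 355 lo [  3.6 -16.8  55.5] med [50.6 11.3 81.9] hi [84.4 31.2 92.7]
88.02816564271289
last 195 lo [-59.2 -11.8  98.2] med [-32.    4.2 144.5] hi [-23.9  18.5 153.4]
cheek/stop 146 lo [ 54.8 -45.9  25.5] med [100.   -2.9  33. ] hi [109.   46.4  39.1]
stop 57 lo [ 99.3 -23.6  26.9] med [104.8  -1.7  35.2] hi [109.5  23.2  39.6]
pad 33 lo [-120.7    4.6   10. ] med [-114.6   16.4   35.3] hi [-110.2   25.2   42.7]
handle 37 lo [-157.5   -8.7   40.6] med [-149.7    4.4   93.2] hi [-141.8   14.8   97.1]
cork 394 lo [-80.8 -30.   -1.9] med [14.6 21.2  3.6] hi [81.  37.   8.5]
cheek/stop0 106 lo [ 53.6 -45.8  25.2] med [97.5 -1.7 29.8] hi [108.3  46.   35.8]
stop0 41 lo [ 96.4 -22.9  28.3] med [101.9  -2.5  32.3] hi [108.8  23.3  36.4]
pad0 20 lo [-118.3  -17.3   33.2] med [-115.7    6.7   35.9] hi [-113.8   22.1   40.4]
handle0 115 lo [-163.8  -12.    39.4] med [-161.7   -0.9   88. ] hi [-144.5   12.3   94.8]
cork0 1136 lo [-84.6 -35.3  -4.5] med [-4.4 -0.2  0.2] hi [83.3 34.8  5. ]
cheek/stop0 149 lo [ 54.5 -45.3  25.5] med [98.6  1.5 32.3] hi [109.1  47.8  38.5]
stop0 59 lo [ 97.4 -22.5  27.3] med [104.6   1.4  33.8] hi [109.5  22.4  39.2]
pad0 70 lo [-121.6  -20.1    8.7] med [-114.     3.7   35.9] hi [-108.6   25.3   42.6]
handle0 48 lo [-155.6   -9.6   68.6] med [-145.4    4.2   93.8] hi [-138.5   14.5   98.5]
cork0 941 lo [-84.9 -33.6  -1.5] med [-2.3  1.2  3.5] hi [78.3 34.7  8.8]
```

```bash
python3 -m jog '[0.01,0,0.05,0,0,0,0.01,0,0.1,0,0,0,0.01,0,0.15,0,0,0,0.01,0,0.2,0,0,0,0.01,0,0.25,0,0,0,0.01,0,0.3,0,0,0,0.01,0,0.34,0,0,0,0.01,0,0.36,0,0,0]' | tr '\n' ' '
cat >> h.py <<'E'
def where():
    s=ctrl.sense();M=Ro.from_euler("ZY",[RY,25],degrees=True).as_matrix()
    print("rest-frame tcp",((np.array(s["ee_pos"])-REST)@M).round(1),"force",(np.array(s["force"])@M).round(1),"gap",round(s["finger_gap"],1),"clk",s["clock"])
E
python3 -c "
from h import *
where();go(rest(-53,98),Rt(RY,25))"
```

```text
clock: 11.55 ee_pos: [581.2, -188.8, 190.3] tcp_rot: [[-0.904, -0.064, -0.422], [-0.059, 0.998, -0.027], [0.423, 0.0, -0.906]] force: [-0.2, 0.7, -4.2] finger_gap: 33.3 finger_force: 50.8 rest-frame tcp [-54.3   1.2 105.3] force [ 1.7  0.7 -3.9] gap 33.3 clk 11.55
row [-0.013  -0.0123  0.0726] [ 0.     -0.0001  0.    ] clk 11.55
```

```bash
python3 -m jog '[0,0,0.01,0,0,0,0,0,0.02,0,0,0,0,-0.01,0.03,0,0,0,0,-0.01,0.035,0,0,0,0,-0.01,0.04,0,0,0,0,-0.01,0.045,0,0,0,0,-0.01,0.05,0,0,0,0,-0.01,0.05,0,0,0]' >/dev/null
python3 -c "
from h import *
where()"
python3 -m jog '[0,0,0.003,0,0,0,0,0,0.006,0,0,0,0,0,0.009,0,0,0,0,0,0.012,0,0,0,0,0,0.015,0,0,0,0,0,0.018,0,0,0,0,0,0.02,0,0,0,0,0,0.02,0,0,0]' >/dev/null
python3 -c "
from h import *
where()"
```

```text
rest-frame tcp [-54.2   0.2 100.8] force [ 2.6  0.6 -3. ] gap 33.5 clk 12.35
rest-frame tcp [-54.2   0.1  98.9] force [ 1.9 -0.7 -3.7] gap 33.3 clk 13.15
```

```bash
for i in 1 2; do python3 -m jog '[0,0,0.003,0,0,0,0,0,0.006,0,0,0,0,0,0.009,0,0,0,0,0,0.012,0,0,0,0,0,0.015,0,0,0,0,0,0.015,0,0,0,0,0,0.015,0,0,0,0,0,0.015,0,0,0]' >/dev/null
python3 -c "
from h import *
where()"; done
```

```text
rest-frame tcp [-54.2   0.2  98.8] force [-0.2  2.4  7.2] gap 33.5 clk 13.95
rest-frame tcp [-54.3   0.3  98.7] force [-1.2  2.4 12.6] gap 33.3 clk 14.75
```

```bash
python3 -m jog '[0,0,-0.01,0,0,0,0,0,-0.02,0,0,0,-0.01,0,-0.022,0,0,0,-0.02,0,-0.022,0,0,0,-0.03,0,-0.022,0,0,0,-0.04,0,-0.022,0,0,0,-0.05,0,-0.022,0,0,0,-0.05,0,-0.022,0,0,0]' >/dev/null
python3 -c "
from h import *
where()"
python3 -m jog '[-0.003,0,0,0,0,0,-0.006,0,0,0,0,0,-0.009,0,0,0,0,0,-0.012,0,0,0,0,0,-0.015,0,0,0,0,0,-0.018,0,0,0,0,0,-0.02,0,0,0,0,0,-0.02,0,0,0,0,0]' >/dev/null
python3 -c "
from h import *
where()"
```

```text
rest-frame tcp [-49.8  -0.4  98.8] force [-2.9 -0.1  6.3] gap 33.4 clk 15.55
rest-frame tcp [-47.9  -0.5  98.7] force [-2.5  0.7  6.5] gap 33.6 clk 16.35
```

```bash
for i in 1 2; do python3 -m jog '[-0.002,0,-0.002,0,0,0,-0.005,0,-0.004,0,0,0,-0.008,0,-0.005,0,0,0,-0.011,0,-0.005,0,0,0,-0.015,0,-0.005,0,0,0,-0.015,0,-0.005,0,0,0,-0.015,0,-0.005,0,0,0,-0.015,0,-0.005,0,0,0]' >/dev/null
python3 -c "
from h import *
where()"; done
```

```text
rest-frame tcp [-45.9  -0.2  98.8] force [-1.7 -0.9  4.7] gap 33.5 clk 17.15
rest-frame tcp [-44.1   0.2  98.8] force [ 0.2 -0.6  0.6] gap 34.0 clk 17.95
```

```bash
for i in 1 2; do python3 -m jog '[-0.002,0,0,0,0,0,-0.005,0,0,0,0,0,-0.008,0,0,0,0,0,-0.011,0,0,0,0,0,-0.015,0,0,0,0,0,-0.015,0,0,0,0,0,-0.015,0,0,0,0,0,-0.015,0,0,0,0,0]' >/dev/null
python3 -c "
from h import *
where()"; done
```

```text
rest-frame tcp [-42.6   0.3  98.8] force [ 0.6  0.5 -2. ] gap 33.4 clk 18.75
rest-frame tcp [-42.3   0.2  99.2] force [-4.9  0.7 -0.7] gap 33.1 clk 19.55
```

```bash
python3 -m jog '[0,0,0.004,0,0,0,0,0,0.008,0,0,0,-0.003,0,0.012,0,0,0,-0.006,0,0.015,0,0,0,-0.006,0,0.015,0,0,0,-0.006,0,0.015,0,0,0,-0.006,0,0.015,0,0,0,-0.006,0,0.015,0,0,0]' >/dev/null
python3 -c "
from h import *
where()"
python3 -m jog '[0,0,0,0,0,0,0,0,0,0,0,0,0,0,0,0,0,0,0,0,0,0,0,0,0,0,0,0,0,0,0,0,0,0,0,0,0,0,0,0,0,0,0,0,0,0,0,0]' 60 >/dev/null
python3 -c "
from h import *
where()"
```

```text
rest-frame tcp [-42.4   0.2  98.8] force [-10.7   1.2   4.3] gap 33.3 clk 20.35
rest-frame tcp [-40.6   0.1  97.5] force [-0.  -0.2  0. ] gap 60.1 clk 21.15
```

```bash
python3 -m jog '[0,0,-0.1,0,0,0,0,0,-0.2,0,0,0,0,0,-0.35,0,0,0,0,0,-0.5,0,0,0,0,0,-0.65,0,0,0,0,0,-0.8,0,0,0,0,0,-0.9,0,0,0,0,0,-1,0,0,0]' >/dev/null
python3 -m jog '[0.1,0,0,0,0,0,0.25,0,0,0,0,0,0.4,0,0,0,0,0,0.55,0,0,0,0,0,0.7,0,0,0,0,0,0.85,0,0,0,0,0,1,0,0,0,0,0,1,0,0,0,0,0]' >/dev/null
python3 - <<'E'
from h import *
where()
import pickle
a=cam("top");b=cam("scene");pickle.dump((a,b),open("v2.pkl","wb"))
f=lambda c,x0,x1,y0,y1,k:cv2.resize(c["image"][y0:y1,x0:x1],None,fx=k,fy=k,interpolation=cv2.INTER_CUBIC)
cv2.imwrite("pics/c4.png",np.hstack([f(a,290,355,130,250,5),f(b,150,240,140,260,5)])[...,::-1])
M=Ro.from_euler("ZY",[RY,25],degrees=True).as_matrix()
q=(b["P"]-REST)@M; h=b["hsv"]; ok=b["depth"]>0
def st(n,m):
    p=q[m];print(n,m.sum(),"lo",np.percentile(p,3,axis=0).round(1),"med",np.median(p,axis=0).round(1),"hi",np.percentile(p,97,axis=0).round(1))
black=ok&(h[...,2]<60)&(abs(q[...,1])<60)&(q[...,2]>0)&(q[...,2]<60)&(q[...,0]>0)&(q[...,0]<130);st("toe",black)
green=ok&(h[...,0]>45)&(h[...,0]<75)&(h[...,1]>120)&(abs(q[...,1])<60)&(q[...,2]>50)&(abs(q[...,0])<120);st("last",green);st("top",green&(q[...,2]>102))
st("red",ok&((h[...,0]<6))&(h[...,1]>180)&(h[...,2]>100)&(abs(q[...,1])<40)&(q[...,0]<-60))
E
```

```text
rest-frame tcp [-142.1   -0.   198.7] force [ 0.1 -0.4  0.3] gap 59.9 clk 22.75
toe 343 lo [  3.4 -16.7  20.2] med [54.4 12.9 42.2] hi [91.8 30.8 54.5]
last 276 lo [-64.  -12.6  59.9] med [-32.4   7.7 103.7] hi [-14.5  18.5 111.3]
top 147 lo [-64.5 -13.1 103.2] med [-39.9   3.1 107.3] hi [-16.2  18.2 112.6]
red 88 lo [-156.    -9.1   44.7] med [-143.3    5.2   87. ] hi [-139.4   14.9   97.7]
```

View pics/c4.png

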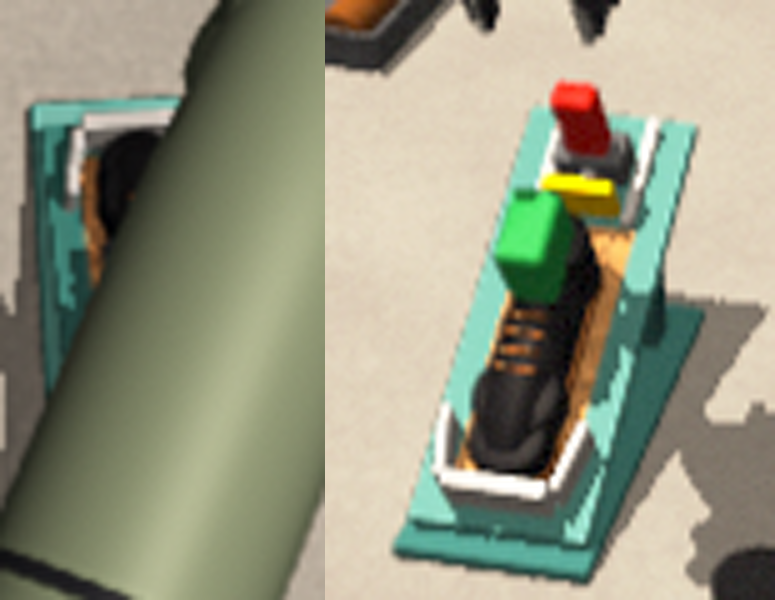

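The right panel shows the shoe seated flat on the cork, toe at (510,465) against the stop rail and between the cheeks. The handle top is at (577,92) and the pad at (580,190). Next I'll grip the handle.

```bash
python3 -m jog '[0.08,0,0.1,0,0,0,0.08,0,0.25,0,0,0,0.08,0,0.4,0,0,0,0.08,0,0.55,0,0,0,0.08,0,0.7,0,0,0,0.08,0,0.85,0,0,0,0.08,0,0.95,0,0,0,0.08,0,1,0,0,0]' >/dev/null
python3 -c "
from h import *
where()"
python3 -m jog '[0,0,0.03,0,0,0,0,0,0.06,0,0,0,0,0,0.09,0,0,0,0,0,0.12,0,0,0,0,0,0.12,0,0,0,0,0,0.12,0,0,0,0,0,0.12,0,0,0,0,0,0.12,0,0,0]' >/dev/null
python3 -c "
from h import *
where()"
python3 -m jog '[0,0,0,0,0,0,0,0,0,0,0,0,0,0,0,0,0,0,0,0,0,0,0,0,0,0,0,0,0,0,0,0,0,0,0,0,0,0,0,0,0,0,0,0,0,0,0,0]' 15 50 >/dev/null
python3 -c "
from h import *
where()"
```

```text
rest-frame tcp [-148.3    0.3   96.4] force [ 0.6 -0.7 -0.2] gap 59.9 clk 23.65
rest-frame tcp [-1.486e+02  1.000e-01  8.570e+01] force [-0.3  0.7 -0.8] gap 60.3 clk 24.45
rest-frame tcp [-148.6   -0.3   85.8] force [-1.1 -3.8  2.7] gap 29.2 clk 25.25
```

```bash
python3 -m jog '[-0.02,0,0,0,0,0,-0.05,0,0,0,0,0,-0.08,0,0,0,0,0,-0.11,0,0,0,0,0,-0.14,0,0,0,0,0,-0.17,0,0,0,0,0,-0.2,0,0,0,0,0,-0.2,0,0,0,0,0]' >/dev/null
python3 -c "
from h import *
where()"
for i in 1 2 3 4; do python3 -m jog '[-0.003,0,0,0,0,0,-0.006,0,0,0,0,0,-0.009,0,0,0,0,0,-0.012,0,0,0,0,0,-0.015,0,0,0,0,0,-0.018,0,0,0,0,0,-0.02,0,0,0,0,0,-0.02,0,0,0,0,0]' >/dev/null
python3 -c "
from h import *
where()"; done
```

```text
rest-frame tcp [-129.9   -0.2   85.8] force [-6.5 -3.6  4.2] gap 29.3 clk 26.05
rest-frame tcp [-128.4   -0.2   85.8] force [-7.4 -4.1  5.1] gap 29.4 clk 26.85
rest-frame tcp [-126.4   -0.2   85.8] force [-7.4 -4.2  4.3] gap 29.2 clk 27.65
rest-frame tcp [-124.4   -0.2   85.8] force [-8.1 -3.8  5.7] gap 29.3 clk 28.45
rest-frame tcp [-122.4   -0.2   85.8] force [-7.5 -4.2  4.9] gap 29.3 clk 29.25
```

```bash
for i in 1 2 3; do python3 -m jog '[-0.003,0,0,0,0,0,-0.006,0,0,0,0,0,-0.009,0,0,0,0,0,-0.012,0,0,0,0,0,-0.015,0,0,0,0,0,-0.018,0,0,0,0,0,-0.02,0,0,0,0,0,-0.02,0,0,0,0,0]' >/dev/null
python3 -c "
from h import *
where()"; done
python3 - <<'E'
from h import *
b=cam("scene");cv2.imwrite("pics/c5.png",cv2.resize(b["image"][145:205,165:240],None,fx=8,fy=8,interpolation=cv2.INTER_CUBIC)[...,::-1])
E
```

```text
rest-frame tcp [-120.7   -0.2   85.8] force [-8.2 -3.1  5.4] gap 29.7 clk 30.05
rest-frame tcp [-118.9   -0.2   85.8] force [-9.7 -3.4  6.4] gap 29.2 clk 30.85
rest-frame tcp [-117.1   -0.2   85.8] force [-10.1  -3.8   6.4] gap 29.3 clk 31.65
```

View pics/c5.png

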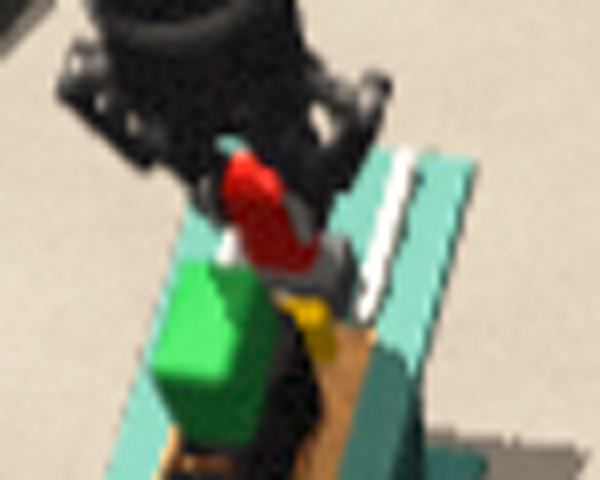

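```bash
python3 -m jog '[-0.003,0,0,0,0,0,-0.006,0,0,0,0,0,-0.01,0,0,0,0,0,-0.014,0,0,0,0,0,-0.018,0,0,0,0,0,-0.022,0,0,0,0,0,-0.027,0,0,0,0,0,-0.027,0,0,0,0,0]' >/dev/null
python3 - <<'E'
from h import *
where()
f=[]
for i in range(4):
    b=cam("scene");f.append(np.array(ctrl.sense()["force"]))
print(np.mean(f,0)@Ro.from_euler("ZY",[RY,25],degrees=True).as_matrix())
M=Ro.from_euler("ZY",[RY,25],degrees=True).as_matrix()
q=(b["P"]-REST)@M; h=b["hsv"]; ok=b["depth"]>0
def st(n,m):
    p=q[m];print(n,m.sum(),"lo",np.percentile(p,3,axis=0).round(1),"med",np.median(p,axis=0).round(1),"hi",np.percentile(p,97,axis=0).round(1))
green=ok&(h[...,0]>45)&(h[...,0]<75)&(h[...,1]>120)&(abs(q[...,1])<60)&(q[...,2]>102)&(abs(q[...,0])<120);st("last top",green)
y=ok&(h[...,0]>22)&(h[...,0]<34)&(h[...,1]>150)&(abs(q[...,1])<40)&(q[...,0]<-60)&(q[...,2]>0);st("pad",y)
E
```

```text
rest-frame tcp [-114.7   -0.2   85.8] force [-10.9  -3.6   6.1] gap 29.2 clk 32.5
[-11.38332837  -3.75077648   6.29985072]
last top 150 lo [-65.9 -12.6 102.8] med [-38.3   2.3 107.5] hi [-14.6  17.3 113.5]
pad 12 lo [-92.5  16.7  17.4] med [-87.3  20.9  35.8] hi [-75.2  24.3  55.2]
```

```bash
python3 -m jog '[0.005,0,0,0,0,0,0.01,0,0,0,0,0,0.015,0,0,0,0,0,0.015,0,0,0,0,0,0.015,0,0,0,0,0,0.015,0,0,0,0,0,0.015,0,0,0,0,0,0.015,0,0,0,0,0]' >/dev/null
python3 -c "
from h import *
where()"
python3 -m jog '[0,0,0,0,0,0,0,0,0,0,0,0,0,0,0,0,0,0,0,0,0,0,0,0,0,0,0,0,0,0,0,0,0,0,0,0,0,0,0,0,0,0,0,0,0,0,0,0]' 60 >/dev/null
python3 -c "
from h import *
where()"
python3 -m jog '[0,0,-0.1,0,0,0,0,0,-0.2,0,0,0,0,0,-0.35,0,0,0,0,0,-0.5,0,0,0,0,0,-0.65,0,0,0,0,0,-0.8,0,0,0,0,0,-0.9,0,0,0,0,0,-1,0,0,0]' >/dev/null
python3 -m jog '[0.1,0,0,0,0,0,0.25,0,0,0,0,0,0.4,0,0,0,0,0,0.55,0,0,0,0,0,0.7,0,0,0,0,0,0.85,0,0,0,0,0,1,0,0,0,0,0,1,0,0,0,0,0]' >/dev/null
python3 - <<'E'
from h import *
where()
b=cam("scene");cv2.imwrite("pics/c6.png",cv2.resize(b["image"][145:260,150:240],None,fx=5,fy=5,interpolation=cv2.INTER_CUBIC)[...,::-1])
M=Ro.from_euler("ZY",[RY,25],degrees=True).as_matrix()
q=(b["P"]-REST)@M; h=b["hsv"]; ok=b["depth"]>0
def st(n,m):
    p=q[m];print(n,m.sum(),"lo",np.percentile(p,3,axis=0).round(1),"med",np.median(p,axis=0).round(1),"hi",np.percentile(p,97,axis=0).round(1))
st("last top",ok&(h[...,0]>45)&(h[...,0]<75)&(h[...,1]>120)&(abs(q[...,1])<60)&(q[...,2]>102)&(abs(q[...,0])<120))
r=ok&((h[...,0]<6))&(h[...,1]>180)&(h[...,2]>100)&(abs(q[...,1])<40)&(q[...,0]<-60);st("red",r)
E
```

```text
rest-frame tcp [-114.7   -0.2   85.8] force [-6.5 -4.1  3.6] gap 29.3 clk 33.5
rest-frame tcp [-113.4    0.2   85.5] force [-1.   0.2 -0.2] gap 60.0 clk 34.3
rest-frame tcp [-2.154e+02  1.000e-01  1.866e+02] force [1.2 0.2 0.4] gap 60.0 clk 35.9
last top 160 lo [-66.4 -12.6 102.7] med [-39.5   2.3 107.9] hi [-14.8  18.  113.5]
red 74 lo [-121.7   -9.6   39.9] med [-110.3    4.4   90.4] hi [-105.3   14.6   98.5]
```

View pics/c6.png

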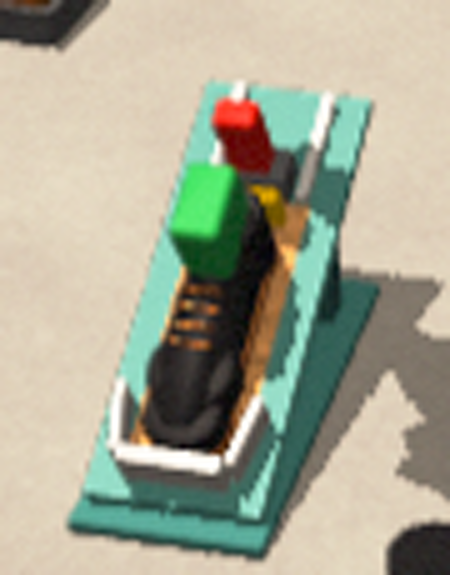

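The shoe is home (toe at (185,435) against the rail) and the clamp pad is on the heel at (265,205). The gripper is clear of both, so I'll hand in.

```bash
python3 -c "
from workcell import job_done
print(job_done())"
```

```text
the job is handed in; nothing more can be done
None
```

I handed the job in at about 36 s: the shoe is home on the rest with its toe against the stop, the heel pad is pressed in about 7–8 mm (estimated from force and slide travel), the gripper is clear, and I saw no contact with the polish jar, hammer or bare last.

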